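# Slide the pepper mill home into the cruet stand

### The job

Push the tall pepper mill across the worktop into the free bay of the low oak cruet stand, next to the salt shaker, until it stands upright against the back board. Push it low on its body, at an easy pace, so that it slides and stays upright: never lift it, tip it or send it shooting off. Leave the salt shaker, the cup and the corkscrew where they are, and finish with the robot clear of everything.

Things in the scene. Friction and masses are not known exactly. Their poses are not given: they have to be found in the camera images.
- mill: Tall dark-wood pepper mill with waisted body, round head and small metal knob: 58 mm across at the foot, 50 mm at the head, 150 mm high, about 0.18 kg (varies), loose, standing on the worktop. Nothing on it turns. Origin at the centre of its underside, z up. A push above about a quarter of its height may tip it.
- stand: Low light-oak cruet stand, fixed, 184 mm wide, no floor: back board (46 mm high) at its +x side and three parallel side walls (12 mm thick, 32 mm high) form two 74 mm wide bays, open to -x. Level +x is the way in. Origin on the worktop, on the free bay's middle line, 29 mm in front of the back board's face. The salt shaker's bay is centred 86 mm to +y.
- mill_home (a point): The stand's origin, with the stand's axes: the point on the worktop where the centre of the mill's foot lies when it touches the back board in mid-bay. The side walls reach from the back board to 20 mm in front of this point (-x), with rounded ends, so the last 9 mm of the home mill stick out of the mouth.
- salt: Glass salt shaker with a grey cap, 44 mm across, 90 mm high, loose, standing in the stand's other bay. Origin at the centre of its underside.
- cup: White espresso cup with a handle, 62 x 80 mm, 56 mm high, loose, beyond the stand, to the left. Origin at the centre of its underside.
- opener: Corkscrew with a wooden cross handle lying on the worktop, 96 x 108 mm, 21 mm high, loose, to the right of the mill. Origin at the centre of its underside.
Not all that is in view belongs to the job. What is shaped like the stand but green, purple or red is not meant.

How it is judged:
By the outcome, as a careful person would: the job done as asked, in the order asked, and still so for the second after the job is handed in, with the robot touching nothing.
It also fails if it takes over 58 s, if anything falls off the work surface, if the arm or the gripper's body presses on something with over 40 N, if the wrist force passes 120 N, or if a joint passes its speed limit or range.

### The arm

A 6-joint arm with a two-finger parallel gripper is mounted at the origin on the work surface; the furniture and walls round the work are solid. World frame = base frame: x ahead of the robot, y to its left, z up, the work surface at z = 0. Lengths are in m, angles in rad, forces in N, time in s.
With the tool pointing down it reaches from about 0.35 to 0.85 m from the base axis. Payload 8.1 kg.
Tool frame: the origin (TCP) lies midway between the tips of the shut fingers; the grasp point (between the pads) lies 19 mm behind it; z points along the fingers, y is the direction in which the jaws open and shut (so a half turn about z gives the same grasp; the last joint's range is limited). The gripper opens to 93 mm and grips with 3 to 60 N. Pads are 15 mm wide; open, the fingers measure 128 mm over their backs; the gripper's body (75 mm by 188 mm) begins 65 mm behind the grasp point.
Start: joints at [-1.314, 0.13, 1.488, -0, 1.523, -0.085], TCP at [0.201, -0.565, 0.219] pointing down, gripper open.
Joint ranges: [-2.96, 2.96], [-0.89, 2.26], [0.02, 2.5], [-1.34, 4.48], [0, 2.73], [-2.66, 2.66]. Speed limits (rad/s): [2.39, 2.39, 2.79, 3.14, 3.14, 3.14].

### API

Orientations are given as a rotation vector (axis times angle).
In Python, from plant import robot, optics, ticket gives the robot as it stands.
- The arm moves only by the tool send_rows, never from a script. Its argument "targets" is a list of rows, each a list of 3 entries, a list of its own where there are three numbers: the opening, from -1 (shut) to 1 (fully open), then the shift along the tool's x, y, z in mm, then the turn about the tool's z in rad. A call has 1 to 12 rows; each row shifts and turns the commanded pose from where the row before left it, along the tool's axes as they then stand; what a row does not reach is not made up. A row lasts 1/10 s, in which the tool goes at most 50 mm and 8.59 degrees, less where a joint would pass 70% of its speed; a pose out of reach is approached as far as the arm can. A call with a gripper value outside its range is refused whole. The fingers move at their own pace and stop on an object; "newtons" is the grip in N (left out, the last holds). Time passes only in rows, so rows that do not move let the fingers close. It gives the time, the measured TCP pose, the force and the opening at its end, in the units of the state.
- robot.read_state(): the state, without advancing time (a new reading comes with each control period).
- optics.read_camera(name): name is "scene" or "top" or "wrist"; returns a dict with "color" (420x560x3 uint8, red, green, blue), "K" (3x3 intrinsics, pixels), "position" and "orientation" of the camera in the world. Camera axes: x right, y up, looking along -z (the intrinsics and any distortion apply to the point x, -y, -z); pixel columns grow to the right and rows downward; lengths in m; the calibration is good to about 2 mm. A picture is of the moment at which its call begins. There is no depth.
- ticket.close_job(): hands the job in, once; it reports no verdict.
Trained networks look in the newest picture that a camera, given by its name, has taken for a name from the list of things; names that differ only in an ending like _2 or _b are one class to them, and where a whole thing is asked for, a point or a joint stands for the part that bears it (a point fixed in the world has none). Each returns a list of dicts, best first, with "confidence" (0 to 1); they miss things now and then, are a little off and sometimes report something else, mostly with a low value. They report only what shows in the picture. A call takes as long as a camera call. They do not tell look-alikes from the thing itself.
- optics.cut_out(camera, name): "region" (420x560 bool, what is visible of it) and "point" ([column, row] in pixels, amid what is visible of it).
The state is a dict: "t": time; "q": joint angles; "dq": joint speeds; "joint_torque": joint torques, N m; "tool_pos": TCP position; "orientation": TCP orientation; "force": force on the tool from outside, world axes, zero at the start; "wrist_torque": the same for the moment, N m; "opening": finger opening in m.
Only numpy, scipy, OpenCV 4.12 (cv2) and the standard library are available. Lean on these libraries where they do the work, as an engineer would, in place of code of your own. Each camera call takes 0.05 s, during which the arm holds its last target.

## Working session

There is one attempt and no reset: what is moved stays moved. The work goes in short steps, Python scripts to look and compute and a tool call to move; the robot and the scene stay as the last step left them, time stands still between calls to the robot, and variables do not carry over. Pictures are saved under pics/ and viewed, and the job is handed in when it is done.

Besides the shell and the picture viewer there is one more tool, called after ">>>" as a command line: name --argument value ..., lists and objects as JSON in quotes. send_rows: Moves the arm, as the interface text tells. Its arguments: {"type":"object","properties":{"targets":{"type":"array","items":{"type":"array"}},"newtons":{"type":"number"}},"required":["targets"]}

```bash
mkdir -p pics; ls
cat > h.py <<'E'
import numpy as np, cv2
from scipy.spatial.transform import Rotation as R
from plant import robot, optics, ticket
def cam(n,save=None):
    c=optics.read_camera(n)
    if save: cv2.imwrite('pics/'+save,c['color'][:,:,::-1])
    return c
def rot(c):
    o=np.array(c['orientation'],float)
    return R.from_rotvec(o).as_matrix() if o.shape==(3,) else (o if o.shape==(3,3) else R.from_quat(o).as_matrix())
def ray(c,uv):
    K=np.array(c['K']);d=np.linalg.inv(K)@np.array([uv[0],uv[1],1.])
    return np.array(c['position']),rot(c)@np.array([d[0],-d[1],-d[2]])
def atz(c,uv,z):
    p,d=ray(c,uv);return p+d*(z-p[2])/d[2]
def proj(c,P):
    q=rot(c).T@(np.array(P,float)-np.array(c['position']))
    v=np.array(c['K'])@np.array([q[0],-q[1],-q[2]]);return v[:2]/v[2]
E
python3 - <<'E'
from h import *
print(robot.read_state())
for n in ['scene','top','wrist']:
    c=cam(n,n+'0.png');print(n,{k:v for k,v in c.items() if k!='color'})
    for t in ['mill','stand','salt','cup','opener']:
        for r in optics.cut_out(n,t)[:3]:
            ys,xs=np.where(r['region']);print(t,round(r['confidence'],2),r['point'],xs.min(),xs.max(),ys.min(),ys.max())
E
```

```text
pics
{'t': 0.0, 'q': array([-1.31439863e+00,  1.31143934e-01,  1.48929218e+00, -7.50667965e-06,
        1.52296638e+00, -8.54095282e-02]), 'dq': array([-0.00061288,  0.00018755,  0.00105975, -0.00141318,  0.00139838,
       -0.00016247]), 'joint_torque': array([ 1.21551402e-03, -5.59845042e+01, -4.91755807e+01,  7.67524447e-02,
        3.53056414e-02, -1.49559373e-04]), 'tool_pos': array([ 0.20098352, -0.56473767,  0.21759064]), 'orientation': array([-3.09404789e+00, -5.33993666e-01,  2.54343074e-04]), 'force': array([ 0.67966474,  0.41928136, -0.20281549]), 'wrist_torque': array([-0.03148773,  0.02493544,  0.03355744]), 'opening': 0.09299848479541876}
scene {'K': array([[390.58294744,   0.        , 280.42649831],
       [  0.        , 390.58294744, 210.53813503],
       [  0.        ,   0.        ,   1.        ]]), 'position': array([-0.41487119, -0.51689402,  0.50176858]), 'orientation': array([ 1.03352862, -0.5539057 , -0.85836702])}
mill 0.76 [324.9, 195.9] 314 334 169 221
stand 0.93 [232.8, 192.2] 210 251 176 208
stand 0.85 [342.3, 263.4] 322 368 233 294
stand 0.63 [127.3, 227.5
[... 351 characters left out ...]
1.37883905]), 'orientation': array([ 0.16158627, -0.18189327, -1.68454409])}
mill 0.75 [293.3, 176.7] 288 305 164 190
stand 0.92 [352.8, 231.6] 338 374 207 265
stand 0.77 [250.2, 236.5] 240 265 207 261
stand 0.74 [196.6, 206.8] 187 216 178 235
salt 0.49 [208.5, 215.6] 200 213 210 225
cup 0.87 [143.4, 200.7] 136 154 191 209
opener 0.56 [389.0, 179.1] 383 413 169 195
opener 0.27 [198.1, 204.8] 188 215 178 235
wrist {'K': array([[357.69975314,   0.        , 274.30687434],
       [  0.        , 357.69975314, 207.79270151],
       [  0.        ,   0.        ,   1.        ]]), 'position': array([ 0.27908033, -0.53760703,  0.38420368]), 'orientation': array([-0.26000053,  0.18403472, -1.21936285])}
```

Run:
```python
import cv2
t=cv2.imread('pics/top0.png');cv2.imwrite('pics/topz.png',cv2.resize(t[120:320,100:450],None,fx=2.28,fy=2.28,interpolation=cv2.INTER_CUBIC))
t=cv2.imread('pics/scene0.png');cv2.imwrite('pics/scenez.png',cv2.resize(t[120:320,120:480],None,fx=2.2,fy=2.2,interpolation=cv2.INTER_CUBIC))
```

```text
(no output)
```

View pics/topz.png

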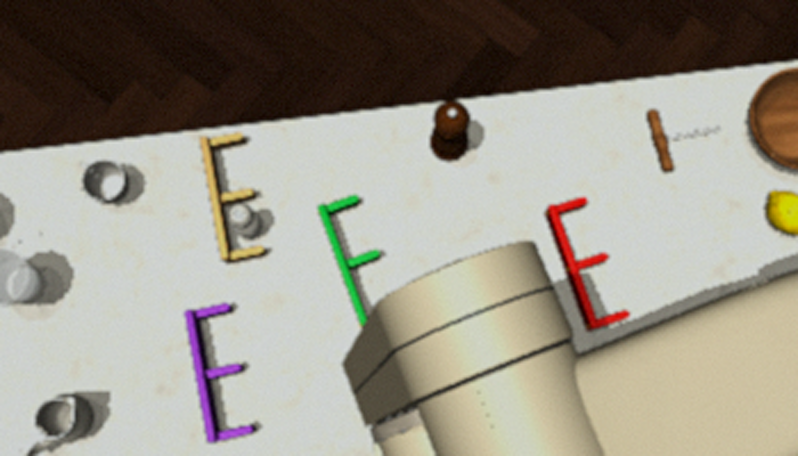

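View pics/scenez.png

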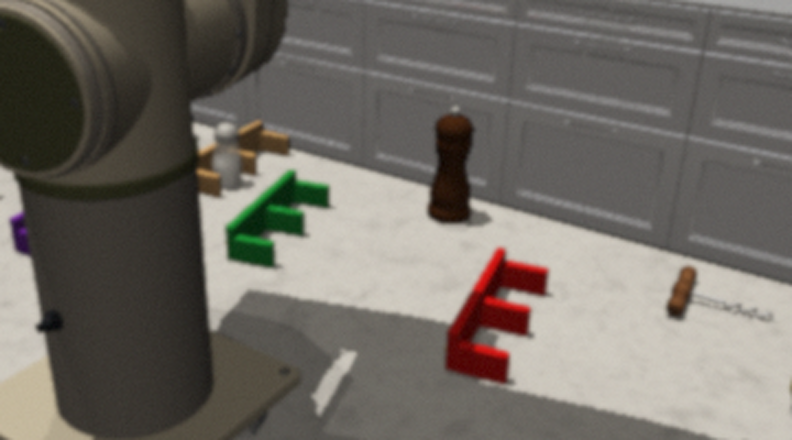

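View pics/wrist0.png

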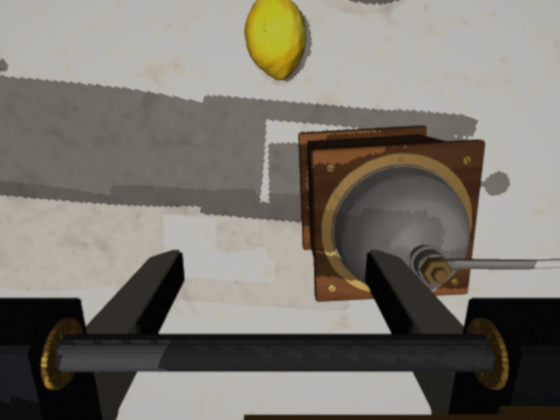

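The oak stand sits at the left, with its back board at zoomed (215,200), the salt in its near bay and the far bay free. The mill is at top px (293,177) with its foot at about (297,188). The coloured stands are decoys. Next I'll measure.

```bash
cat > m.py <<'E'
from h import *
from scipy.optimize import minimize
# stand model, points
def oak(c):
    hsv=cv2.cvtColor(c['color'],cv2.COLOR_RGB2HSV);return hsv
def stand_pts(x,y,th):
    # (label) top corners: back board face at +0.029, height .046; walls to -0.020
    out=[]
    for X,Y,Z in [(.029,-.049,.046),(.029,.135,.046),(-.02,-.043,.032),(-.02,.043,.032),(-.02,.129,.032),(.029,-.049,0),(.029,.135,0)]:
        out.append([x+np.cos(th)*X-np.sin(th)*Y,y+np.sin(th)*X+np.cos(th)*Y,Z])
    return out
E
python3 - <<'E'
from m import *
print(robot.read_state()['t'])
c=cam('top')
def z(u,v): return (100+u/2.28,120+v/2.28)
for nm,uv,h in [('back far',z(204,137),.046),('back near',z(226,262),.046),('wall far end',z(243,137),.032),('wall mid end',z(255,194),.032),('wall near end',z(265,250),.032)]:
    print(nm,uv,atz(c,uv,h).round(4))
for r in optics.cut_out('top','mill')[:1]:
    g=r['region']; ys,xs=np.where(g); print(atz(c,z(450,113),.15).round(4), atz(c,(xs.mean(),ys.max()-3),.0).round(4))
    im=np.zeros((420,560,3),np.uint8);im[g]=255
for r in optics.cut_out('top','opener')[:1]:print('opener',atz(c,r['point'],.01).round(3))
for r in optics.cut_out('top','cup')[:1]:print('cup',atz(c,r['point'],.05).round(3))
for r in optics.cut_out('top','salt')[:1]:print('salt',atz(c,r['point'],.07).round(3))
for n,uv in dict(green=z(345,270),red=z(575,265),purple=z(205,375),edge=z(400,105),edgeL=z(0,152)).items(): print(n,atz(c,uv,0.03).round(3))
cs=cam('scene')
r=optics.cut_out('scene','mill')
if r:
    ys,xs=np.where(r[0]['region']);print('scene knob',proj(cs,atz(c,z(450,113),.15)),xs.min(),xs.max(),ys.min(),ys.max())
    b=xs[ys>ys.max()-6]; print(atz(cs,((b.min()+b.max())/2,ys.max()),0))
E
```

```text
0.9
back far (189.47368421052633, 180.08771929824562) [0.5364 0.3018 0.046 ]
back near (199.12280701754386, 234.9122807017544) [0.3504 0.2846 0.046 ]
wall far end (206.57894736842104, 180.08771929824562) [0.534 0.248 0.032]
wall mid end (211.84210526315792, 205.08771929824562) [0.4467 0.2378 0.032 ]
wall near end (216.2280701754386, 229.64912280701753) [0.3635 0.2307 0.032 ]
[ 0.4967 -0.048   0.15  ] [ 0.4827 -0.0495  0.    ]
opener [ 0.475 -0.369  0.01 ]
cup [0.478 0.452 0.05 ]
salt [0.402 0.247 0.07 ]
green [0.321 0.121 0.03 ]
red [ 0.289 -0.204  0.03 ]
purple [0.199 0.329 0.03 ]
edge [0.556 0.015 0.03 ]
edgeL [0.555 0.602 0.03 ]
scene knob [325.65115982 169.17917333] 314 335 168 221
[ 0.48226148 -0.05847509  0.        ]
```

>>> send_rows --targets '[[1,[0,0,-40],0],[1,[0,0,-40],0],[1,[34,-23,0],0],[1,[34,-23,0],0],[1,[34,-23,0],0],[1,[34,-23,0],0],[1,[34,-23,0],0],[1,[34,-23,0],0],[1,[34,-23,0],0],[1,[34,-23,0],0],[1,[0,0,0],0],[1,[0,0,0],0]]'

```text
t: 2.45
tool_pos: [0.3962, -0.3002, 0.2988]
orientation: [3.095, 0.538, 0.0]
force: [-0.6, -0.6, 0.3]
opening: 0.0931
```

Run:
```python
from m import *
s=robot.read_state();print(s['t'],s['tool_pos'],s['orientation'],s['q'])
for n in ['scene','top','wrist']: cam(n,n+'1.png')
```

```text
2.45 [ 0.39617042 -0.30019541  0.29882143] [3.09463847e+00 5.38003724e-01 2.33177256e-05] [-7.51389255e-01 -1.70224441e-01  1.64019908e+00 -3.13107608e-04
  1.67118126e+00  4.75115865e-01]
```

View pics/scene1.png

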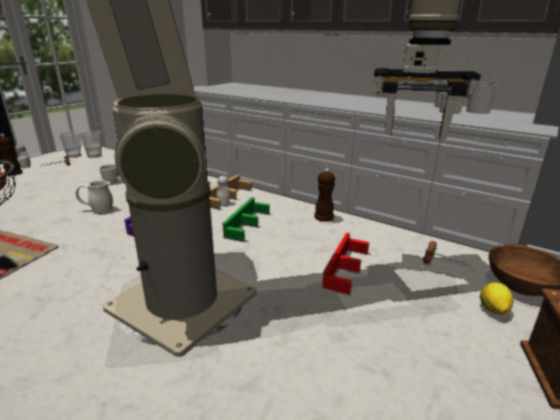

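View pics/wrist1.png

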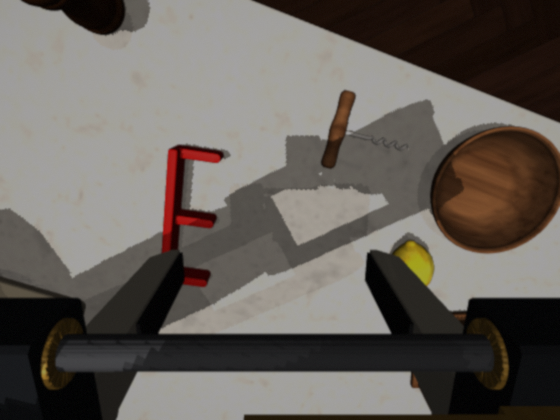

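View pics/top1.png

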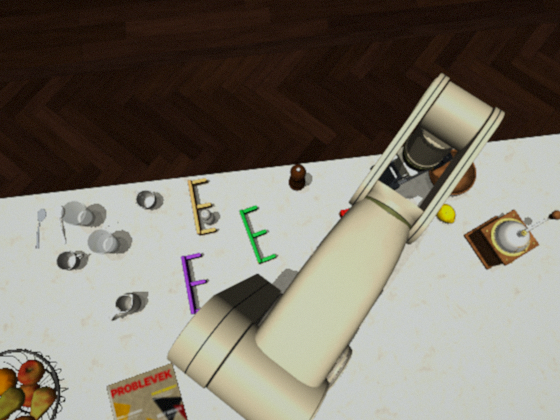

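Run:
```python
from m import *
t=cv2.imread('pics/scene1.png');cv2.imwrite('pics/gz.png',cv2.resize(t[0:150,350:520],None,fx=4,fy=4,interpolation=cv2.INTER_CUBIC))
c=cam('scene')
s=robot.read_state();p=s['tool_pos'];M=R.from_rotvec(s['orientation']).as_matrix()
for P in [(0,0,0),(0,.0465,0),(0,-.0465,0),(37.5e-3,.094,-.084),(-37.5e-3,.094,-.084),(37.5e-3,-.094,-.084),(-37.5e-3,-.094,-.084),(37.5e-3,-.094,-.134),(.0824,0,-.167)]:
    q=proj(c,p+M@np.array(P));print(P,q.round(1),((q-[350,0])*4).round(0))
```

```text
(0, 0, 0) [415.4 137.4] [262. 550.]
(0, 0.0465, 0) [439.4 139.1] [358. 556.]
(0, -0.0465, 0) [392.1 135.8] [168. 543.]
(0.0375, 0.094, -0.084) [470.4  94.7] [482. 379.]
(-0.0375, 0.094, -0.084) [477.4 100.9] [510. 403.]
(0.0375, -0.094, -0.084) [374.   90.5] [ 96. 362.]
(-0.0375, -0.094, -0.084) [372.2  95.9] [ 89. 383.]
(0.0375, -0.094, -0.134) [376.7  65.2] [107. 261.]
(0.0824, 0, -0.167) [426.1  47.7] [304. 191.]
```

View pics/gz.png

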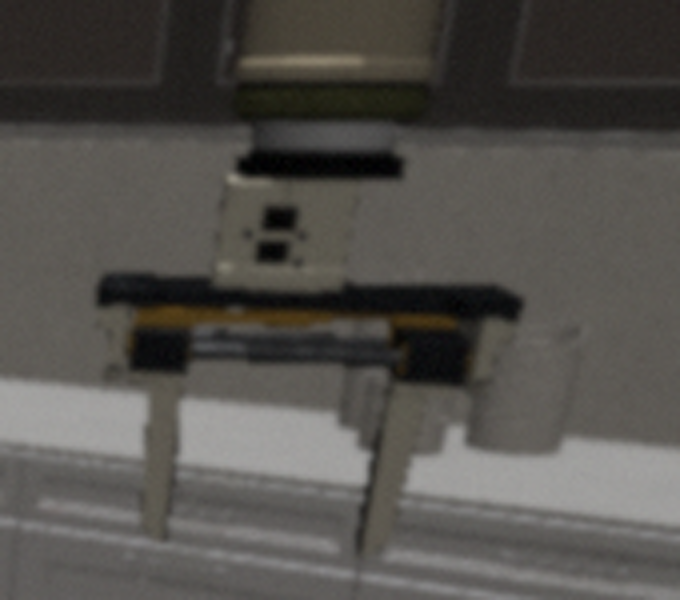

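Run:
```python
from m import *
c=cam('wrist')
s=robot.read_state();p=s['tool_pos'];M=R.from_rotvec(s['orientation']).as_matrix()
print(s['t'],'cam in tool',(M.T@(c['position']-p)).round(4)); print('view dir tool',(M.T@rot(c)@[0,0,-1]).round(3))
def rt(uv,zt):
    o,d=ray(c,uv);o=M.T@(o-p);d=M.T@d;return (o+d*(zt-o[2])/d[2]).round(4)
for uv,n in [((278,334),'rod top'),((278,352),'rod mid'),((278,371),'rod bottom'),((183,252),'finger L tip'),((365,252),'R tip'),((183,285),'tipL bot'),((65,298),'block L corner top'),((0,298),'blk'),((400,417),'plate edge'),((245,417),'plate left')]:
    print(n,[list(rt(uv,z)) for z in (0,-.08,-.093,-.112)])
for P in [(.0075,.0465,0),(-.0075,.0465,0),(.0075,-.0465,0),(.0075,-.064,0)]: print(P,proj(c,p+M@np.array(P)).round(1))
```

```text
2.7 cam in tool [ 0.0827  0.     -0.1656]
view dir tool [-0.295 -0.     0.956]
rod top [[np.float64(-0.0401), np.float64(0.002), np.float64(0.0)], [np.float64(0.0192), np.float64(0.001), np.float64(-0.08)], [np.float64(0.0289), np.float64(0.0009), np.float64(-0.093)], [np.float64(0.043), np.float64(0.0007), np.float64(-0.112)]]
rod mid [[np.float64(-0.0518), np.float64(0.002), np.float64(0.0)], [np.float64(0.0132), np.float64(0.0011), np.float64(-0.08)], [np.float64(0.0238), np.float64(0.0009), np.float64(-0.093)], [np.float64(0.0392), np.float64(0.0007), np.float64(-0.112)]]
rod bottom [[np.float64(-0.0646), np.float64(0.0021), np.float64(0.0)], [np.float64(0.0066), np.float64(0.0011), np.float64(-0.08)], [np.float64(0.0182), np.float64(0.0009), np.float64(-0.093)], [np.float64(0.0351), np.float64(0.0007), np.float64(-0.112)]]
finger L tip [[np.float64(0.0084), np.float64(-0.046), np.float64(0.0)], [np.float64(0.0443), np.float64(-0.0238), np.float64(-0.08)], [np.float64(0.0501), np.float64(-0.0201), np.float64(-0.093)], [np.float64(0.0587), np.float64(-0.0149), np.float64(-0.112)]]
[... 985 characters left out ...]
, np.float64(-0.0466), np.float64(-0.112)]]
plate edge [[np.float64(-0.0976), np.float64(0.0742), np.float64(0.0)], [np.float64(-0.0105), np.float64(0.0384), np.float64(-0.08)], [np.float64(0.0037), np.float64(0.0326), np.float64(-0.093)], [np.float64(0.0244), np.float64(0.024), np.float64(-0.112)]]
plate left [[np.float64(-0.0977), np.float64(-0.0173), np.float64(0.0)], [np.float64(-0.0105), np.float64(-0.0089), np.float64(-0.08)], [np.float64(0.0036), np.float64(-0.0076), np.float64(-0.093)], [np.float64(0.0243), np.float64(-0.0056), np.float64(-0.112)]]
(0.0075, 0.0465, 0) [366.6 253.6]
(-0.0075, 0.0465, 0) [364.4 280.3]
(0.0075, -0.0465, 0) [182.2 253.6]
(0.0075, -0.064, 0) [147.5 253.6]
```

The low push has a geometry problem. With the tool straight down, the gripper body (84 mm above the tips, ±37 mm) would hit the mill's head before the fingertips reach its foot. I need the tool tilted with its tips ahead, and rows have no tilt command. I'll try pulling in at the inner reach limit on the robot's right side, far from anything, to see whether that leans the tool toward +y.

>>> send_rows --targets '[[-0.35,[-45,1,0],0],[-0.35,[-45,1,0],0],[-0.35,[-45,1,0],0],[-0.35,[-45,1,0],0],[-0.35,[-45,1,0],0],[-0.35,[-45,1,0],0],[-0.35,[-45,1,0],0],[-0.35,[-45,1,0],0],[-0.35,[-45,1,0],0],[-0.35,[0,0,0],-0.145],[-0.35,[0,0,0],-0.145],[-0.35,[0,0,0],-0.145]]'

```text
t: 3.9
tool_pos: [0.0156, -0.4452, 0.2985]
orientation: [-2.906, -1.193, -0.0]
force: [1.0, -0.4, -0.8]
opening: 0.0302
```

>>> send_rows --targets '[[-0.35,[0,0,0],-0.145],[-0.35,[0,0,0],-0.145],[-0.35,[0,0,0],-0.145],[-0.35,[0,0,0],-0.145],[-0.35,[0,0,0],-0.145],[-0.35,[0,0,0],-0.145],[-0.35,[0,0,0],0]]'

```text
t: 4.6
tool_pos: [0.0163, -0.4451, 0.2986]
orientation: [-2.134, -2.305, -0.0]
force: [-0.2, 0.5, 0.3]
opening: 0.0303
```

```bash
cat > st.py <<'E'
from m import *
s=robot.read_state();M=R.from_rotvec(s['orientation']).as_matrix()
print('t',s['t'],'p',s['tool_pos'].round(4),'q',s['q'].round(3),'op',s['opening'],'F',s['force'].round(1))
print('x',M[:,0].round(3),'y',M[:,1].round(3),'z',M[:,2].round(3))
E
python3 st.py
```

```text
t 4.6 p [ 0.0163 -0.4451  0.2986] q [-1.649 -0.315  1.762 -0.     1.694 -1.726] op 0.030317060992966098 F [-0.2  0.5  0.3]
x [-0.077  0.997  0.   ] y [ 0.997  0.077 -0.   ] z [-0.  0. -1.]
```

>>> send_rows --targets '[[-0.35,[25,0,0],0],[-0.35,[25,0,0],0],[-0.35,[25,0,0],0],[-0.35,[25,0,0],0],[-0.35,[25,0,0],0],[-0.35,[25,0,0],0]]'

```text
t: 5.2
tool_pos: [0.0054, -0.2945, 0.2986]
orientation: [2.142, 2.298, -0.0]
force: [-0.4, -0.5, -0.5]
opening: 0.03
```

```bash
python3 st.py
```

```text
t 5.2 p [ 0.0054 -0.2945  0.2986] q [-1.727 -0.777  2.066 -0.     1.852 -1.797] op 0.029952762553131257 F [-0.4 -0.5 -0.5]
x [-0.07   0.998 -0.   ] y [ 0.998  0.07  -0.   ] z [-0. -0. -1.]
```

>>> send_rows --targets '[[-0.35,[20,0,0],0],[-0.35,[20,0,0],0],[-0.35,[20,0,0],0],[-0.35,[20,0,0],0]]'

```text
t: 5.6
tool_pos: [-0.0005, -0.2464, 0.3069]
orientation: [-2.125, -2.284, -0.035]
force: [-0.3, -0.2, -0.4]
opening: 0.0304
```

```bash
python3 st.py
```

```text
t 5.6 p [-0.0005 -0.2464  0.3069] q [-1.772 -0.892  2.108 -0.007  1.956 -1.847] op 0.03043597621031026 F [-0.3 -0.2 -0.4]
x [-0.072  0.997  0.031] y [0.997 0.072 0.002] z [-0.     0.031 -1.   ]
```

```bash
python3 st.py
python3 - <<'E'
import numpy as np
from scipy.optimize import least_squares
D=[(-1.314,.1311,1.4893,.2010,-.5647,.2176,0),(-.7514,-.1702,1.6402,.3962,-.3002,.2988,0),(-1.649,-.315,1.762,.0163,-.4451,.2986,0),(-1.727,-.777,2.066,.0054,-.2945,.2986,0),(-1.772,-.892,2.108,-.0005,-.2464,.3069,.031)]
def f(p):
    a,h,L1,L2,e,Lt,b=p;o=[]
    for q1,q2,q3,x,y,z,t in D:
        r=x*np.cos(q1)+y*np.sin(q1); s=q2+q3
        l=-x*np.sin(q1)+y*np.cos(q1)
        o+=[a+L1*np.sin(q2)+L2*np.sin(s)+e*np.cos(s)-Lt*np.sin(t)-r, h+L1*np.cos(q2)+L2*np.cos(s)-e*np.sin(s)-Lt*np.cos(t)-z,l-b]
    return np.array(o)
s=least_squares(lambda p:np.r_[f(p),.01*(p[5]-.3),.01*p[4],.01*p[0]],[0,.4,.45,.45,0,.3,.05]);print(s.x.round(4),f(s.x).round(4))
E
```

```text
t 5.6 p [-0.0005 -0.2464  0.3069] q [-1.772 -0.892  2.108 -0.007  1.956 -1.847] op 0.03043597621031026 F [-0.3 -0.2 -0.4]
x [-0.072  0.997  0.031] y [0.997 0.072 0.002] z [-0.     0.031 -1.   ]
[5.000e-04 3.097e-01 3.683e-01 5.527e-01 6.080e-02 3.691e-01 5.060e-02] [ 0.0004  0.      0.0004 -0.0004 -0.0001  0.0005 -0.0002  0.0001  0.0004
 -0.     -0.0001  0.0005  0.0002  0.0001 -0.0019]
```

Run:
```python
from m import *
c=cam('scene'); t=cam('top')
for uv in [(30,160),(60,155),(80,142),(110,135),(5,172),(150,112),(195,87)]: print(uv,atz(c,uv,0).round(2))
for uv in [(0,180),(0,400),(0,300),(559,150)]: print(uv,atz(t,uv,0).round(2))
```

```text
(30, 160) [0.28 1.2  0.  ]
(60, 155) [0.39 1.16 0.  ]
(80, 142) [0.55 1.29 0.  ]
(110, 135) [0.71 1.29 0.  ]
(5, 172) [0.15 1.12 0.  ]
(150, 112) [1.22 1.61 0.  ]
(195, 87) [2.21 2.21 0.  ]
(0, 180) [0.63 0.95 0.  ]
(0, 400) [-0.08  0.94  0.  ]
(0, 300) [0.23 0.94 0.  ]
(559, 150) [ 0.5  -0.97  0.  ]
```

View pics/scene0.png

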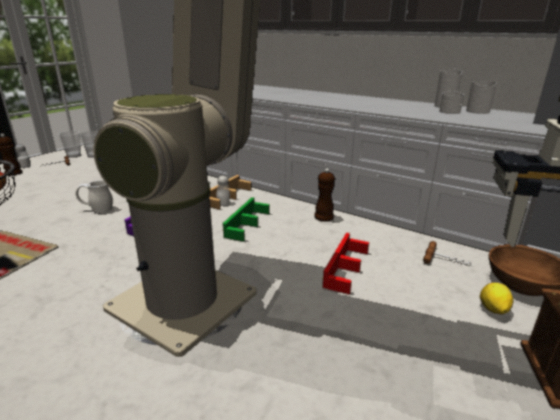

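>>> send_rows --targets '[[-0.35,[-45,0,-20],0],[-0.35,[-45,0,-20],0],[-0.35,[-45,0,-20],0],[-0.35,[-45,0,-20],0],[-0.35,[20,42,-10],0],[-0.35,[20,42,-10],0],[-0.35,[20,42,-10],0],[-0.35,[20,42,-10],0],[-0.35,[20,42,-10],0],[-0.35,[20,42,-10],0],[-0.35,[20,42,0],0],[-0.35,[20,42,0],0]]'

```text
t: 6.9
tool_pos: [0.3384, -0.2443, 0.4477]
orientation: [-2.124, -2.29, -0.035]
force: [0.9, -1.2, 1.0]
opening: 0.0302
```

>>> send_rows --targets '[[-0.35,[20,42,0],0],[-0.35,[20,42,0],0],[-0.35,[44,5,0],0],[-0.35,[44,5,0],0],[-0.35,[44,5,0],0],[-0.35,[44,5,0],0],[-0.35,[44,5,0],0],[-0.35,[44,5,0],0],[-0.35,[44,5,0],0],[-0.35,[44,5,0],0],[-0.35,[44,5,0],0]]'

```text
t: 8.0
tool_pos: [0.432, 0.2012, 0.4611]
orientation: [-2.123, -2.288, -0.038]
force: [1.3, -0.6, 0.6]
opening: 0.0304
```

```bash
python3 st.py
```

```text
t 8.0 p [0.432  0.2012 0.4611] q [ 0.304 -0.18   1.354  0.032  1.956  0.242] op 0.030377079608607804 F [ 1.3 -0.6  0.6]
x [-0.075  0.997  0.032] y [0.997 0.075 0.004] z [ 0.002  0.032 -0.999]
```

>>> send_rows --targets '[[-0.35,[36,-29,-12],0],[-0.35,[36,-29,-12],0],[-0.35,[36,-29,-12],0],[-0.35,[36,-29,-12],0],[-0.35,[36,-29,-12],0],[-0.35,[36,-29,-12],0],[-0.35,[36,-29,-12],0],[-0.35,[36,-29,-12],0],[-0.35,[36,-29,-12],0],[-0.35,[36,-29,-12],0],[-0.35,[36,-29,-12],0],[-0.35,[36,-29,-12],0]]'

```text
t: 9.2
tool_pos: [0.0526, 0.5977, 0.6172]
orientation: [-2.121, -2.287, -0.038]
force: [0.8, 1.3, 1.3]
opening: 0.0302
```

```bash
python3 st.py
```

```text
t 9.2 p [0.0526 0.5977 0.6172] q [1.394 0.39  0.424 0.008 2.294 1.324] op 0.03018100763021002 F [0.8 1.3 1.3]
x [-0.075  0.997  0.033] y [0.997 0.075 0.003] z [ 0.     0.033 -0.999]
```

>>> send_rows --targets '[[-0.35,[40,0,-25],0],[-0.35,[40,0,-25],0],[-0.35,[40,0,-25],0],[-0.35,[0,0,0],0]]'

```text
t: 9.6
tool_pos: [0.044, 0.6487, 0.6288]
orientation: [-2.099, -2.265, -0.094]
force: [-0.6, -0.1, 0.4]
opening: 0.03
```

```bash
python3 st.py
```

```text
t 9.6 p [0.044  0.6487 0.6288] q [1.419 0.652 0.024 0.013 2.387 1.353] op 0.030048120121776108 F [-0.6 -0.1  0.4]
x [-0.076  0.994  0.08 ] y [0.997 0.076 0.009] z [ 0.003  0.08  -0.997]
```

>>> send_rows --targets '[[-0.35,[45,0,-20],0],[-0.35,[45,0,-20],0],[-0.35,[45,0,-20],0],[-0.35,[45,0,-20],0]]'

```text
t: 10.0
tool_pos: [0.0257, 0.7106, 0.6248]
orientation: [-2.038, -2.197, -0.242]
force: [0.9, -0.5, 0.5]
opening: 0.0305
```

```bash
python3 st.py
```

```text
t 10.0 p [0.0257 0.7106 0.6248] q [1.455 0.67  0.023 0.018 2.238 1.393] op 0.030465660275226104 F [ 0.9 -0.5  0.5]
x [-0.076  0.975  0.208] y [0.997 0.072 0.026] z [ 0.01   0.209 -0.978]
```

>>> send_rows --targets '[[-0.35,[48,0,-12],0],[-0.35,[48,0,-12],0],[-0.35,[48,0,-10],0],[-0.35,[48,0,-8],0],[-0.35,[48,0,-6],0],[-0.35,[48,0,-4],0],[-0.35,[0,0,0],0]]'

```text
t: 10.7
tool_pos: [0.001, 0.8223, 0.6023]
orientation: [-1.935, -2.089, -0.434]
force: [-1.1, 0.6, -0.2]
opening: 0.0298
```

```bash
python3 st.py
```

```text
t 10.7 p [0.001  0.8223 0.6023] q [1.5   0.736 0.025 0.017 1.982 1.434] op 0.029807407720563915 F [-1.1  0.6 -0.2]
x [-0.079  0.919  0.386] y [0.997 0.068 0.042] z [ 0.012  0.388 -0.922]
```

>>> send_rows --targets '[[-0.35,[49,0,0],0],[-0.35,[49,0,0],0],[-0.35,[49,0,0],0],[-0.35,[-30,0,0],0],[-0.35,[-40,0,-15],0],[-0.35,[-40,0,-15],0]]'

```text
t: 11.3
tool_pos: [-0.0029, 0.8115, 0.5838]
orientation: [-1.879, -2.029, -0.526]
force: [-0.2, 0.9, 1.1]
opening: 0.0304
```

```bash
python3 st.py
python3 - <<'E'
from m import *
c=cam('top','top2.png')
s=cam('scene','scene2.png')
for n in ('top','scene'):
    for t in ['mill','stand','salt','cup']:
        for r in optics.cut_out(n,t)[:2]: print(n,t,round(r['confidence'],2),r['point'])
cv2.imwrite('pics/topz2.png',cv2.resize(c['color'][150:270,120:420,::-1],None,fx=2.66,fy=2.66,interpolation=cv2.INTER_CUBIC))
E
```

```text
t 11.3 p [-0.0029  0.8115  0.5838] q [1.501 0.371 0.616 0.022 1.658 1.432] op 0.03037345452301929 F [-0.2  0.9  1.1]
x [-0.08   0.877  0.474] y [0.997 0.065 0.048] z [ 0.011  0.476 -0.879]
top mill 0.77 [295.2, 179.8]
top stand 0.89 [250.2, 235.4]
top stand 0.81 [188.6, 284.2]
top salt 0.52 [210.7, 214.9]
top cup 0.89 [143.6, 204.8]
scene mill 0.72 [325.9, 197.8]
scene stand 0.81 [231.5, 191.3]
scene stand 0.63 [240.6, 221.2]
scene salt 0.85 [222.3, 192.5]
```

View pics/topz2.png

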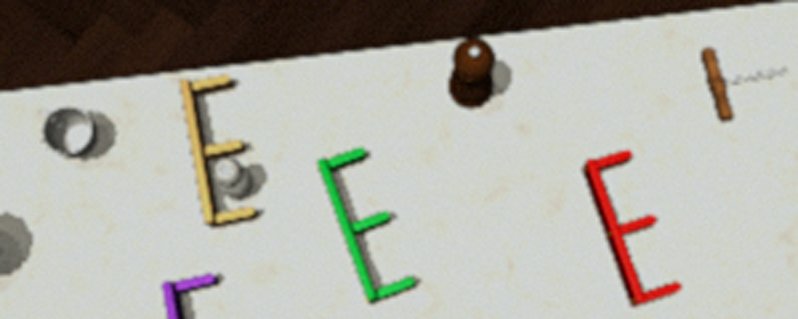

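View pics/scene2.png

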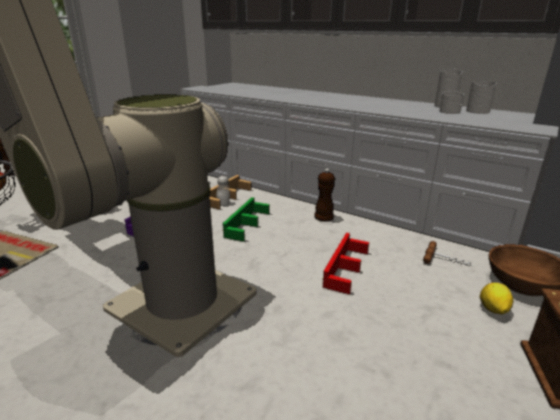

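The top view now shows the free bay (far side), the salt in the near bay and the mill at px (295,180), with a clear lane between. The tool is tilted 28° toward +y. I'll fit the stand and mill poses by silhouette.

```bash
cat > fit.py <<'E'
from m import *
from scipy.optimize import minimize
def boxes():
    B=[(.029,.041,-.049,.135,0,.046)]
    for yc in (-.043,.043,.129): B.append((-.020,.030,yc-.006,yc+.006,0,.032))
    return B
S=4
def sil(c,objs,shape=(420,560),win=None):
    im=np.zeros((shape[0]*S,shape[1]*S),np.uint8)
    for P in objs:
        q=np.array([proj(c,p) for p in P])
        h=cv2.convexHull(((q+.5)*S).astype(np.float32)).astype(np.int32); cv2.fillConvexPoly(im,h,255)
    return cv2.resize(im,(shape[1],shape[0]),interpolation=cv2.INTER_AREA)/255.
def stand_objs(v):
    x,y,th=v;cs,sn=np.cos(th),np.sin(th);O=[]
    for a,b,d,e,f,g in boxes():
        O.append([(x+cs*X-sn*Y,y+sn*X+cs*Y,Z) for X in(a,b) for Y in(d,e) for Z in(f,g)])
    return O
def mill_objs(v):
    O=[];a=np.linspace(0,2*np.pi,25)
    for r0,z0,r1,z1 in [(.029,0,.029,.018),(.029,.018,.020,.06),(.020,.06,.0215,.085),(.0215,.085,.025,.1),(.025,.1,.025,.13),(.025,.13,.012,.143),(.005,.14,.005,.15)]:
        O.append([(v[0]+r*np.cos(t),v[1]+r*np.sin(t),z) for r,z in((r0,z0),(r1,z1)) for t in a])
    return O
def fit(pairs,objs,v0,scale):
    f=lambda u:sum(np.abs(sil(c,objs(np.array(v0)+u*scale))-m).sum() for c,m in pairs)
    b=None
    for d in (1,-1):
        r=minimize(f,np.zeros(len(v0)),method='Nelder-Mead',options=dict(initial_simplex=np.vstack([np.zeros(len(v0)),d*np.eye(len(v0))]),xatol=.02,maxiter=150))
        if b is None or r.fun<b.fun:b=r
    return np.array(v0)+b.x*scale,b.fun
def oakmask(c,box):
    h=cv2.cvtColor(c['color'],cv2.COLOR_RGB2HSV).astype(int)
    m=((h[...,0]>10)&(h[...,0]<28)&(h[...,1]>60)).astype(float)
    k=np.zeros_like(m);u0,u1,v0,v1=box;k[v0:v1,u0:u1]=1;return m*k
def darkmask(c,box):
    h=cv2.cvtColor(c['color'],cv2.COLOR_RGB2HSV).astype(int)
    m=((h[...,1]>95)&(h[...,2]<190)).astype(float)
    k=np.zeros_like(m);u0,u1,v0,v1=box;k[v0:v1,u0:u1]=1;return m*k
E
python3 - <<'E'
from fit import *
t=cam('top');s=cam('scene')
mt=oakmask(t,(180,222,172,240));ms=oakmask(s,(200,260,165,215));print(mt.sum(),ms.sum())
v,f=fit([(t,mt)],stand_objs,[.50,.265,1.66],np.array([.01,.01,.05]));print('stand top',v.round(4),f)
st=v
dt=darkmask(t,(283,310,160,195));ds=darkmask(s,(308,340,164,226));print(dt.sum(),ds.sum())
a,f=fit([(t,dt)],mill_objs,[.485,-.05],np.array([.01,.01]));print('mill top',a.round(4),f)
b,f=fit([(s,ds)],mill_objs,[.485,-.05],np.array([.01,.01]));print('mill scene',b.round(4),f)
e,f=fit([(t,dt),(s,ds)],mill_objs,[.485,-.05],np.array([.01,.01]));print('mill both',e.round(4),f)
o1=t['color'].copy();g=sil(t,stand_objs(v)+mill_objs(e))
cv2.drawContours(o1,cv2.findContours((g>.5).astype(np.uint8),0,1)[0],-1,(0,255,255),1)
o2=s['color'].copy();g=sil(s,stand_objs(v)+mill_objs(e))
cv2.drawContours(o2,cv2.findContours((g>.5).astype(np.uint8),0,1)[0],-1,(0,255,255),1)
A=cv2.resize(o1[155:245,170:320],(750,450),interpolation=cv2.INTER_NEAREST)
cv2.imwrite('pics/fit1.png',A[:,:,::-1]);cv2.imwrite('pics/fit2.png',cv2.resize(o2[160:230,200:345],(725,350),interpolation=cv2.INTER_NEAREST)[:,:,::-1])
cv2.imwrite('pics/masks.png',np.hstack([cv2.resize(((mt+dt)*255)[155:245,170:320],(375,225)),cv2.resize(((ms+ds)*255)[160:230,200:345],(375,225))]))
E
```

```text
560.0 652.0
stand top [0.4956 0.2657 1.665 ] 164.4823529411765
391.0 665.0
mill top [ 0.503  -0.0499] 173.76470588235293
mill scene [ 0.5135 -0.042 ] 205.1607843137255
mill both [ 0.5037 -0.0492] 394.89019607843136[ WARN:0@12.782] global loadsave.cpp:1063 imwrite_ Unsupported depth image for selected encoder is fallbacked to CV_8U.
```

View pics/fit1.png

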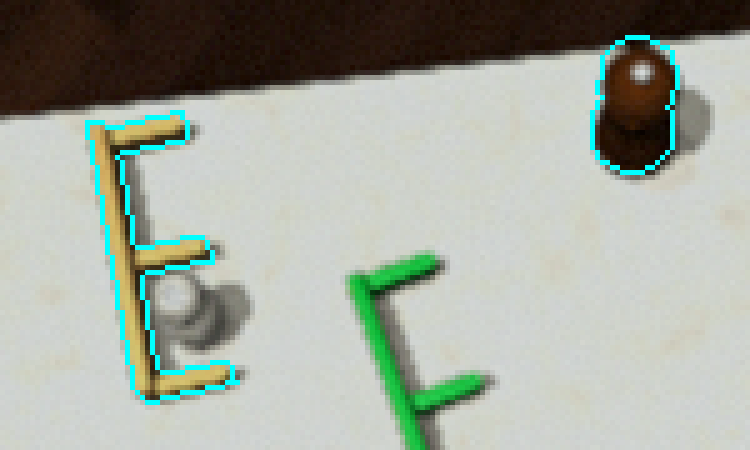

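View pics/fit2.png

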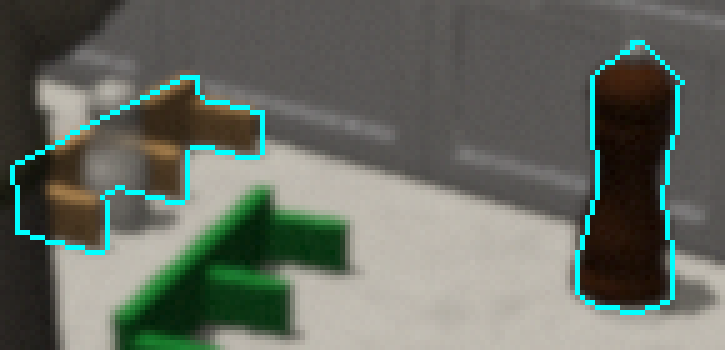

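View pics/masks.png

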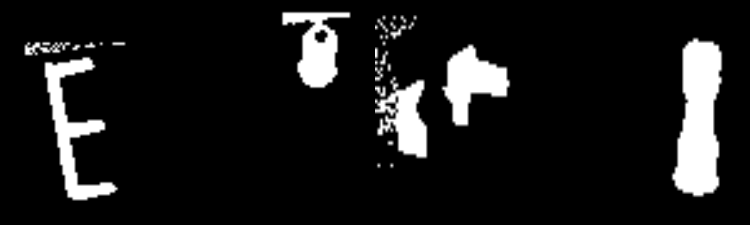

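```bash
python3 - <<'E'
from fit import *
t=cam('top');s=cam('scene')
hv=cv2.cvtColor(t['color'],cv2.COLOR_RGB2HSV)[...,2]
mt=oakmask(t,(180,222,176,240))*(hv>100);mt[:179,:187]=0
v,f=fit([(t,mt)],stand_objs,[.495,.265,1.665],np.array([.006,.006,.03]));print('stand top',v.round(4),f,mt.sum())
dt=darkmask(t,(287,310,165,195));dt=cv2.morphologyEx(dt,cv2.MORPH_CLOSE,np.ones((3,3)));ds=darkmask(s,(308,340,164,226))
from functools import partial
for nm,p in [('top',[(t,dt)]),('scene',[(s,ds)]),('both',[(t,dt),(s,ds)])]:
    e,f=fit(p,mill_objs,[.49,-.05],np.array([.006,.006]));print('mill',nm,e.round(4),f)
o1=t['color'].copy();g=sil(t,stand_objs(v)+mill_objs(e))
cv2.drawContours(o1,cv2.findContours((g>.5).astype(np.uint8),0,1)[0],-1,(0,255,255),1)
cv2.imwrite('pics/fit3.png',cv2.resize(o1[155:245,170:320],(750,450),interpolation=cv2.INTER_NEAREST)[:,:,::-1])
E
python3 st.py | head -1
```

```text
stand top [0.4977 0.266  1.6571] 239.20392156862744 375.0
mill top [ 0.4967 -0.0506] 102.44313725490196
mill scene [ 0.5107 -0.0428] 203.52156862745096
mill both [ 0.4995 -0.0491] 320.4274509803921
t 12.0 p [-0.0035  0.8135  0.5826] q [1.502 0.379 0.608 0.022 1.66  1.432] op 0.03005014079696109 F [-1.6 -0.4  0.3]
```

View pics/fit3.png

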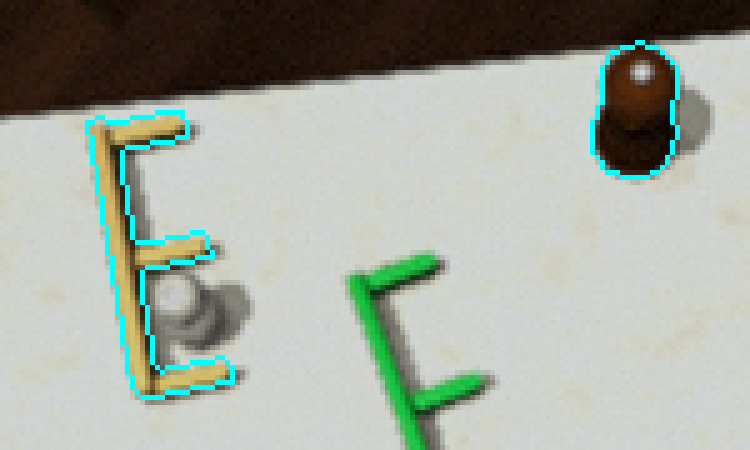

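Run:
```python
from fit import *
t=cv2.imread('pics/top2.png')
cv2.imwrite('pics/sz.png',cv2.resize(t[172:242,180:230],(500,700)[::1],interpolation=cv2.INTER_CUBIC))
cv2.imwrite('pics/mz.png',cv2.resize(t[155:200,275:325],(750,675),interpolation=cv2.INTER_CUBIC))
c=cam('top')
for v in [(.4956,.2657,1.665),(.493,.2657,1.665)]:
    x,y,th=v
    for P in [(.041,-.049,.046),(.029,-.037,.046),(.041,.135,.046),(.029,.123,.046),(-.02,-.049,.032),(-.02,-.037,.032),(-.02,.037,.032),(-.02,.049,.032),(-.02,.123,.032),(-.02,.135,.032)]:
        X=np.cos(th)*P[0]-np.sin(th)*P[1]+x;Y=np.sin(th)*P[0]+np.cos(th)*P[1]+y
        print(P,((proj(c,(X,Y,P[2]))+.5-[180,172])*10).round(0))
```

```text
(0.041, -0.049, 0.046) [71. 77.]
(0.029, -0.037, 0.046) [113. 104.]
(0.041, 0.135, 0.046) [166. 616.]
(0.029, 0.123, 0.046) [196. 572.]
(-0.02, -0.049, 0.032) [261.  52.]
(-0.02, -0.037, 0.032) [267.  85.]
(-0.02, 0.037, 0.032) [306. 297.]
(-0.02, 0.049, 0.032) [313. 331.]
(-0.02, 0.123, 0.032) [353. 548.]
(-0.02, 0.135, 0.032) [360. 584.]
(0.041, -0.049, 0.046) [71. 85.]
(0.029, -0.037, 0.046) [113. 112.]
(0.041, 0.135, 0.046) [166. 624.]
(0.029, 0.123, 0.046) [197. 580.]
(-0.02, -0.049, 0.032) [261.  59.]
(-0.02, -0.037, 0.032) [268.  93.]
(-0.02, 0.037, 0.032) [307. 304.]
(-0.02, 0.049, 0.032) [313. 339.]
(-0.02, 0.123, 0.032) [354. 556.]
(-0.02, 0.135, 0.032) [361. 591.]
```

View pics/sz.png

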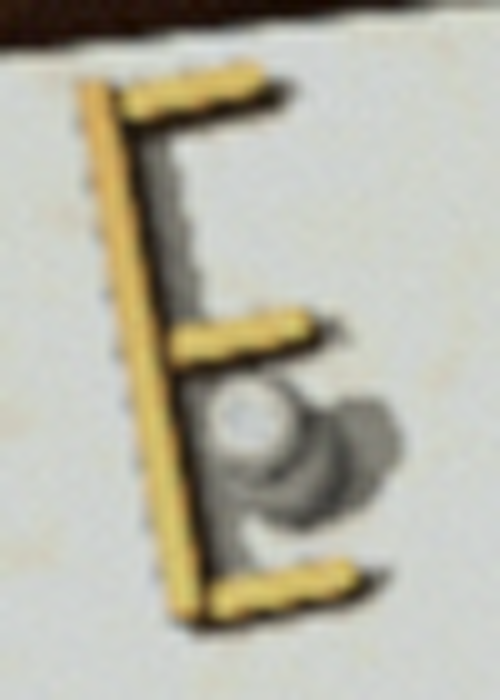

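View pics/mz.png

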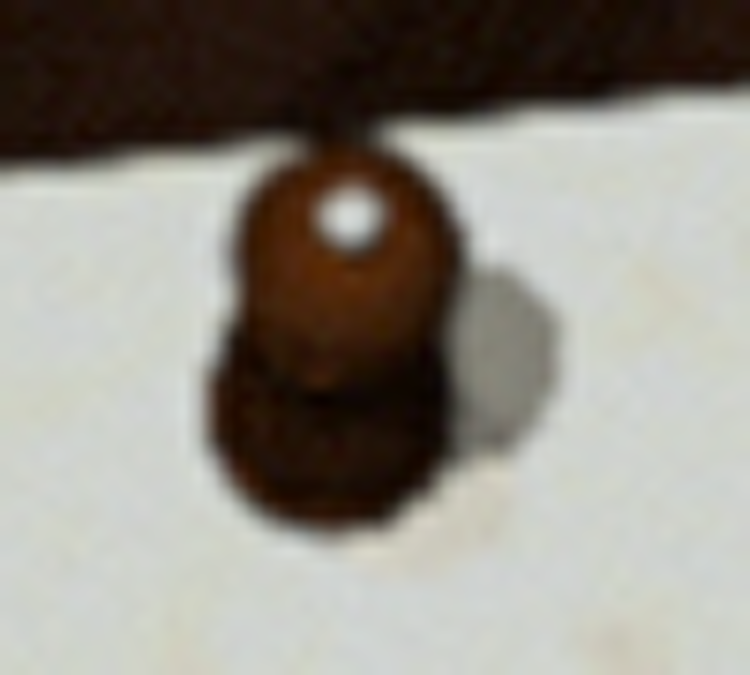

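Run:
```python
from fit import *
c=cam('top')
print(atz(c,(297.8,168.8),.147).round(4),atz(c,(296.4,180.9),.01).round(4))
for a in np.linspace(0,2*np.pi,8,endpoint=False): print(proj(c,(.493+.029*np.cos(a),-.0495+.029*np.sin(a),0.003)).round(1),end=' ')
h=np.array([.4925,.264]);d=np.array([np.cos(1.665),np.sin(1.665)]);m=np.array([.4925,-.049])
print('\nmill in stand frame',(m-h)@d,(m-h)@[-d[1],d[0]])
```

```text
[ 0.4999 -0.0499  0.147 ] [ 0.5014 -0.05    0.01  ]
[295.4 175.7] [289.8 178.8] [288.  184.9] [291.3 190.4] [297.6 192.1] [303.3 189. ] [305.  182.9] [301.7 177.4] 
mill in stand frame -0.31161219381153893 0.02944215800446513
```

The stand origin is at about (0.4925, 0.264) with its +x at azimuth 95.4°. The mill is at about (0.500, -0.050). The tool's azimuth of 95.2° already matches the bay. I'm swinging back to a point behind the mill.

>>> send_rows --targets '[[-0.35,[-36,27,-3],0],[-0.35,[-36,27,-3],0],[-0.35,[-36,27,-3],0],[-0.35,[-36,27,-3],0],[-0.35,[-36,27,-3],0],[-0.35,[-36,27,-3],0],[-0.35,[-36,27,-3],0],[-0.35,[-36,27,-3],0],[-0.35,[-36,27,-3],0],[-0.35,[-36,27,-3],0]]'

```text
t: 13.1
tool_pos: [0.2949, 0.4991, 0.452]
orientation: [-1.878, -2.031, -0.526]
force: [0.4, 0.2, -0.2]
opening: 0.0301
```

```bash
cat > mv.py <<'E'
import sys
from m import *
s=robot.read_state();M=R.from_rotvec(s['orientation']).as_matrix();p=s['tool_pos']
t=np.array([float(a) for a in sys.argv[1:4]]);d=M.T@(t-p)*1000;print('tool delta mm',d.round(1),'norm',np.linalg.norm(d).round(1))
E
python3 st.py; python3 mv.py .48 -.16 .38
```

```text
t 13.1 p [0.2949 0.4991 0.452 ] q [ 0.714 -0.32   1.571  0.36   1.543  0.69 ] op 0.030120330966309006 F [ 0.4  0.2 -0.2]
x [-0.081  0.877  0.474] y [0.997 0.066 0.049] z [ 0.012  0.476 -0.879]
tool delta mm [-627.1  137.7 -248.3] norm 688.3
```

>>> send_rows --targets '[[-0.35,[-42,9,-17],0],[-0.35,[-42,9,-17],0],[-0.35,[-42,9,-17],0],[-0.35,[-42,9,-17],0],[-0.35,[-42,9,-17],0],[-0.35,[-42,9,-17],0],[-0.35,[-42,9,-17],0],[-0.35,[-42,9,-17],0],[-0.35,[-42,9,-17],0],[-0.35,[-42,9,-17],0],[-0.35,[-42,9,-17],0],[-0.35,[-42,9,-17],0]]'

```text
t: 14.3
tool_pos: [0.4403, -0.0337, 0.3984]
orientation: [-1.88, -2.031, -0.525]
force: [0.9, 0.8, -0.1]
opening: 0.0302
```

>>> send_rows --targets '[[-0.35,[-42,9,-15],0],[-0.35,[-42,9,-15],0],[-0.35,[-38,9,-15],0],[-0.35,[0,0,0],0]]'

```text
t: 14.7
tool_pos: [0.4766, -0.1623, 0.3781]
orientation: [-1.882, -2.022, -0.523]
force: [0.0, -0.2, -0.4]
opening: 0.0303
```

```bash
python3 st.py; python3 mv.py .505 -.135 .2;python3 mv.py .505 -.135 .016
```

```text
t 14.7 p [ 0.4766 -0.1623  0.3781] q [-0.714  0.069  1.349  0.42   2.022 -0.658] op 0.030251932486748404 F [ 0.  -0.2 -0.4]
x [-0.074  0.877  0.475] y [0.997 0.061 0.043] z [ 0.009  0.477 -0.879]
tool delta mm [-62.8  22.2 169.7] norm 182.4
tool delta mm [-150.3   14.2  331.4] norm 364.2
```

>>> send_rows --targets '[[-0.35,[-19,2,41],0],[-0.35,[-19,2,41],0],[-0.35,[-19,2,41],0],[-0.35,[-19,2,41],0],[-0.35,[-19,2,41],0],[-0.35,[-19,2,41],0],[-0.35,[-18,1,40],0],[-0.35,[0,0,0],0],[-0.35,[0,0,0],0]]'

```text
t: 15.6
tool_pos: [0.5027, -0.1367, 0.0688]
orientation: [-1.877, -2.029, -0.524]
force: [0.2, -0.2, 1.4]
opening: 0.0305
```

```bash
python3 st.py
python3 - <<'E'
from m import *
c=cam('wrist','wrist3.png');t=cam('top','top3.png');s=cam('scene','scene3.png')
cv2.imwrite('pics/s3z.png',cv2.resize(s['color'][120:250,230:430,::-1],None,fx=4,fy=4,interpolation=cv2.INTER_CUBIC))
cv2.imwrite('pics/t3z.png',cv2.resize(t['color'][150:250,180:380,::-1],None,fx=4,fy=4,interpolation=cv2.INTER_CUBIC))
E
```

```text
t 15.6 p [ 0.5027 -0.1367  0.0688] q [-0.652  0.282  1.688  0.396  1.488 -0.827] op 0.030462710055088854 F [ 0.2 -0.2  1.4]
x [-0.08   0.877  0.474] y [0.997 0.066 0.047] z [ 0.01   0.476 -0.879]
```

View pics/wrist3.png

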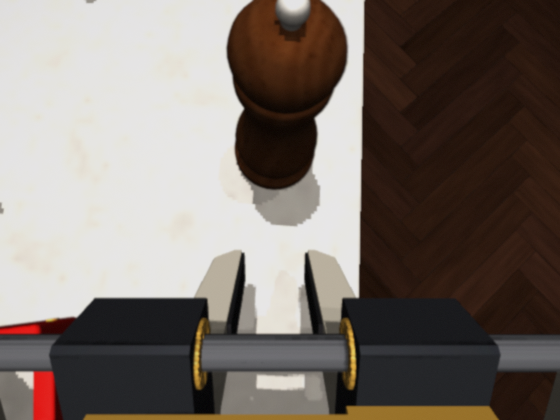

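View pics/s3z.png

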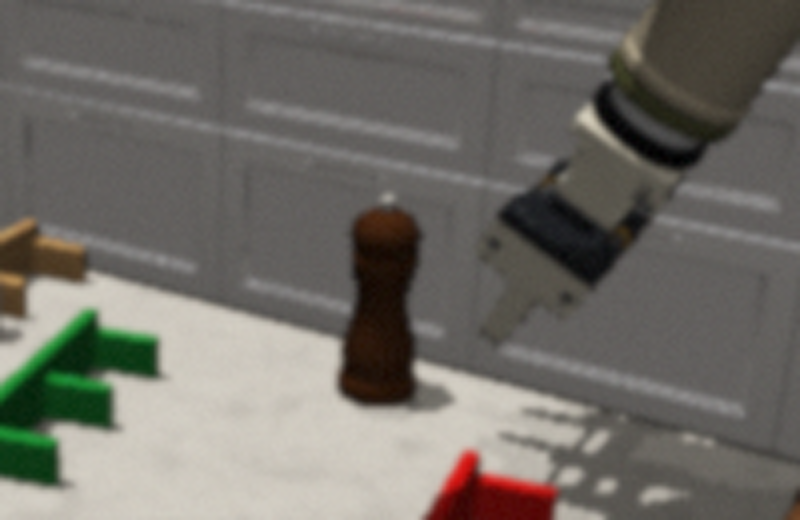

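View pics/t3z.png

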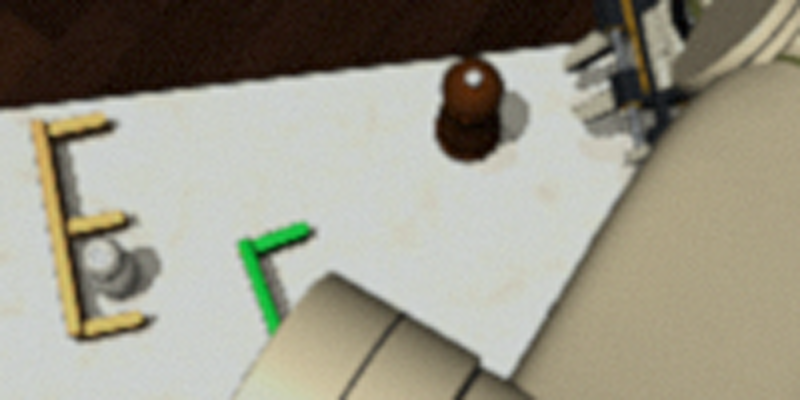

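```bash
python3 - <<'E'
from m import *
c=cam('wrist')
r=optics.cut_out('wrist','mill')[0]['region'];ys,xs=np.where(r);print(xs.min(),xs.max(),ys.max())
row=[(y,xs[ys==y].min(),xs[ys==y].max()) for y in range(130,ys.max()+1,8)];print(row)
print('rear edge',atz(c,(276,187),0).round(4),'L',atz(c,(236,153),.012).round(4),'R',atz(c,(316,153),.012).round(4),'knob',atz(c,(293,8),.146).round(4))
h=np.array([.4925,.264]);d=np.array([np.cos(1.665),np.sin(1.665)])
for n in [(atz(c,(236,153),.012)+atz(c,(316,153),.012))/2]: print(n,(n[:2]-h)@d,(n[:2]-h)@[-d[1],d[0]])
E
python3 st.py|head -1; python3 mv.py .503 -.125 .0155
```

```text
222 342 186
[(130, np.int64(232), np.int64(312)), (138, np.int64(232), np.int64(312)), (146, np.int64(231), np.int64(311)), (154, np.int64(232), np.int64(309)), (162, np.int64(234), np.int64(307)), (170, np.int64(239), np.int64(302)), (178, np.int64(247), np.int64(295)), (186, np.int64(266), np.int64(275))]
rear edge [ 0.5061 -0.0786  0.    ] L [ 0.4756 -0.0591  0.012 ] R [ 0.5328 -0.0543  0.012 ] knob [ 0.5022 -0.0512  0.146 ]
[ 0.50416763 -0.0566789   0.012     ] -0.3203545524400146 0.01854857420496789
t 15.85 p [ 0.5044 -0.1386  0.0707] q [-0.653  0.28   1.686  0.396  1.487 -0.827] op 0.029997534080038985 F [0.5 0.5 0.2]
tool delta mm [-13.9  -3.4  55. ] norm 56.9
```

>>> send_rows --targets '[[-0.35,[-2.5,0,18],0],[-0.35,[-2.5,0,18],0],[-0.35,[-2.5,0,12],0],[-0.35,[-2,0,8],0],[-0.35,[0,0,0],0]]'

```text
t: 16.35
tool_pos: [0.5038, -0.1186, 0.0138]
orientation: [-1.878, -2.03, -0.524]
force: [0.1, 0.2, -0.9]
opening: 0.03
```

```bash
python3 st.py;  python3 mv.py .5045 -.085 .016; python3 mv.py .4845 .07 .016
```

```text
t 16.35 p [ 0.5038 -0.1186  0.0138] q [-0.626  0.343  1.729  0.41   1.385 -0.845] op 0.029974741437629064 F [ 0.1  0.2 -0.9]
x [-0.08   0.877  0.474] y [0.997 0.066 0.047] z [ 0.01   0.476 -0.879]
tool delta mm [30.5  3.  14.1] norm 33.7
tool delta mm [168.1  -6.8  87.6] norm 189.6
```

>>> send_rows --targets '[[-0.35,[4.5,0.4,0.1],0],[-0.35,[3.5,0.4,1.9],0],[-0.35,[3.5,0.4,1.9],0],[-0.35,[3.5,0.4,1.9],0],[-0.35,[3.5,0.4,1.9],0],[-0.35,[3.5,0.3,1.9],0],[-0.35,[3.5,0.3,1.9],0],[-0.35,[3.5,0.3,1.9],0],[-0.35,[2.6,0,1.4],0],[-0.35,[2.6,0,1.4],0],[-0.35,[2.6,0,1.4],0]]'

```text
t: 17.45
tool_pos: [0.5044, -0.0782, 0.0164]
orientation: [-1.879, -2.031, -0.524]
force: [-0.9, -1.3, 0.3]
opening: 0.0301
```

```bash
python3 st.py
python3 - <<'E'
from m import *
c=cam('wrist','wrist4.png')
E
```

```text
t 17.45 p [ 0.5044 -0.0782  0.0164] q [-0.566  0.293  1.785  0.429  1.356 -0.8  ] op 0.030076876732246263 F [-0.9 -1.3  0.3]
x [-0.08   0.878  0.473] y [0.997 0.065 0.048] z [ 0.011  0.475 -0.88 ]
```

View pics/wrist4.png

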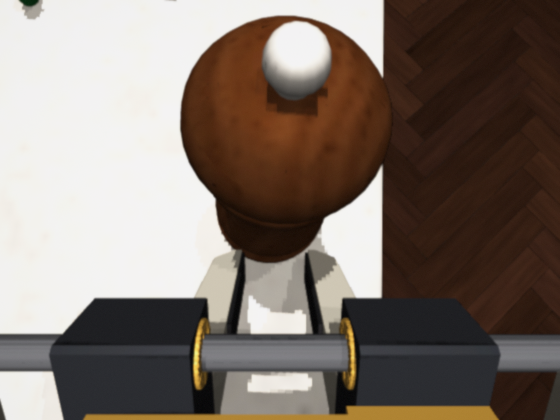

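>>> send_rows --targets '[[-0.35,[2.6,0.2,1.4],0],[-0.35,[3.5,0.4,1.9],0],[-0.35,[4.4,0.5,2.4],0],[-0.35,[4.4,0.5,2.4],0],[-0.35,[4.4,0.5,2.4],0],[-0.35,[4.4,0.5,2.4],0],[-0.35,[4.4,0.5,2.4],0],[-0.35,[4.4,0.5,2.4],0],[-0.35,[3.5,0.4,1.9],0],[-0.35,[2.6,0.2,1.4],0]]'

```text
t: 18.5
tool_pos: [0.5057, -0.0337, 0.0164]
orientation: [-1.878, -2.031, -0.524]
force: [-0.3, -1.8, 0.3]
opening: 0.0304
```

```bash
python3 st.py
python3 - <<'E'
from m import *
c=cam('wrist','wrist5.png');s=cam('scene')
cv2.imwrite('pics/s5z.png',cv2.resize(s['color'][120:250,200:400,::-1],None,fx=4,fy=4,interpolation=cv2.INTER_CUBIC))
E
```

```text
t 18.5 p [ 0.5057 -0.0337  0.0164] q [-0.496  0.252  1.836  0.452  1.322 -0.747] op 0.03042893926586443 F [-0.3 -1.8  0.3]
x [-0.08   0.877  0.473] y [0.997 0.066 0.048] z [ 0.011  0.475 -0.88 ]
```

View pics/wrist5.png

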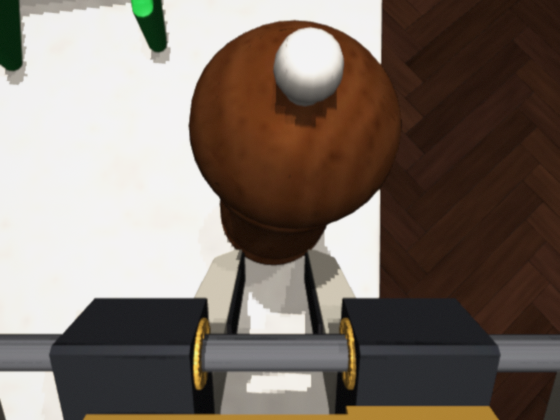

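View pics/s5z.png

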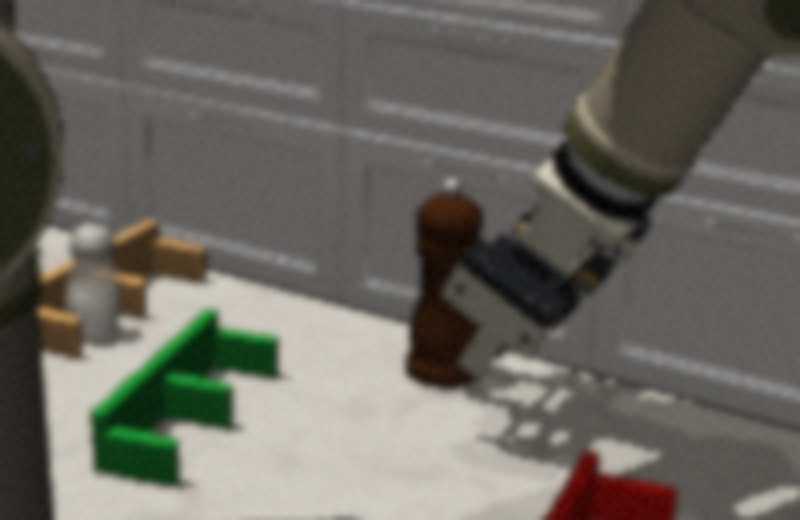

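>>> send_rows --targets '[[-0.35,[3,0.4,1.6],0],[-0.35,[4.4,0.5,2.4],0],[-0.35,[4.4,0.5,2.4],0],[-0.35,[4.4,0.5,2.4],0],[-0.35,[4.4,0.5,2.4],0],[-0.35,[4.4,0.5,2.4],0],[-0.35,[4.4,0.5,2.4],0],[-0.35,[4.4,0.5,2.4],0],[-0.35,[4.4,0.5,2.4],0],[-0.35,[4.4,0.5,2.4],0],[-0.35,[4.4,0.5,2.4],0],[-0.35,[4.4,0.5,2.4],0]]'

```text
t: 19.8
tool_pos: [0.5078, 0.0251, 0.0163]
orientation: [-1.879, -2.031, -0.524]
force: [-0.2, -2.1, 0.8]
opening: 0.0305
```

>>> send_rows --targets '[[-0.35,[4.4,0.5,2.4],0],[-0.35,[4.4,0.5,2.4],0],[-0.35,[4.4,0.5,2.4],0],[-0.35,[4.4,0.5,2.4],0],[-0.35,[4.4,0.5,2.4],0],[-0.35,[4.4,0.5,2.4],0],[-0.35,[4.4,0.5,2.4],0],[-0.35,[4.4,0.5,2.4],0],[-0.35,[4.4,0.5,2.4],0],[-0.35,[4.4,0.5,2.4],0],[-0.35,[3.5,0.4,1.9],0],[-0.35,[2.6,0.2,1.4],0]]'

```text
t: 21.0
tool_pos: [0.5096, 0.0824, 0.0162]
orientation: [-1.878, -2.031, -0.524]
force: [-0.4, -1.8, 0.0]
opening: 0.0303
```

```bash
python3 st.py
python3 - <<'E'
from m import *
c=cam('wrist','wrist6.png');t=cam('top')
cv2.imwrite('pics/t6z.png',cv2.resize(t['color'][150:250,180:330,::-1],None,fx=5,fy=5,interpolation=cv2.INTER_CUBIC))
p=robot.read_state()['tool_pos'];h=np.array([.4925,.264]);d=np.array([np.cos(1.665),np.sin(1.665)]);print((p[:2]-h)@d,(p[:2]-h)@[-d[1],d[0]])
E
```

```text
t 21.0 p [0.5096 0.0824 0.0162] q [-0.289  0.179  1.921  0.509  1.227 -0.587] op 0.03030538318097435 F [-0.4 -1.8  0. ]
x [-0.08   0.877  0.473] y [0.997 0.066 0.048] z [ 0.011  0.475 -0.88 ]
-0.18229284366268766 0.00010271857706239951
```

View pics/wrist6.png

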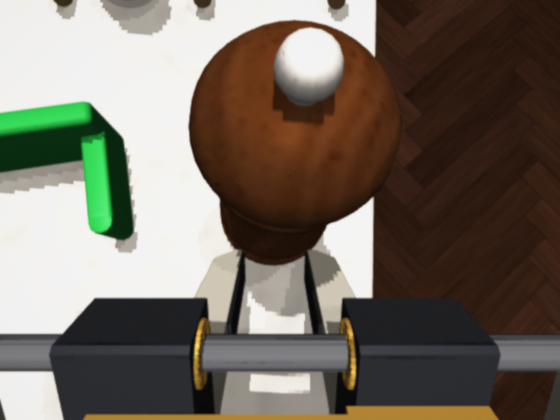

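View pics/t6z.png

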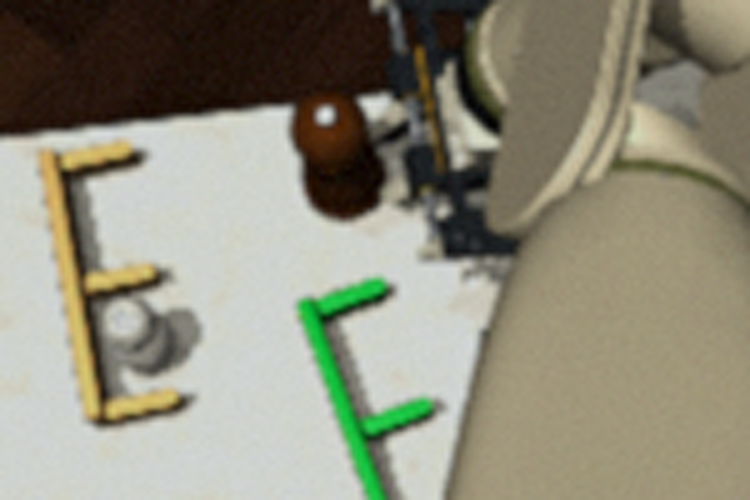

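Run:
```python
from m import *
im=cv2.imread('pics/wrist6.png');cv2.imwrite('pics/w6z.png',cv2.resize(im[0:25,40:380],None,fx=2.3,fy=6,interpolation=cv2.INTER_CUBIC))
c=cam('wrist')
h=np.array([.4925,.264]);d=np.array([np.cos(1.665),np.sin(1.665)])
for u,v in [(64,3),(203,6),(337,5)]:
  for z in (0,.01,.03):
    P=atz(c,(u,v),z)[:2];print(u,z,P.round(4),((P-h)@d).round(4),((P-h)@[-d[1],d[0]]).round(4))
```

```text
64 0 [0.3684 0.2366] -0.0156 0.1261
64 0.01 [0.375  0.2286] -0.0242 0.1203
64 0.03 [0.3883 0.2126] -0.0414 0.1086
203 0 [0.4544 0.2436] -0.0167 0.0398
203 0.01 [0.4568 0.2352] -0.0253 0.0383
203 0.03 [0.4615 0.2185] -0.0424 0.0352
337 0 [0.5404 0.2535] -0.0149 -0.0467
337 0.01 [0.5384 0.2446] -0.0236 -0.0439
337 0.03 [0.5346 0.2269] -0.0409 -0.0384
```

View pics/w6z.png

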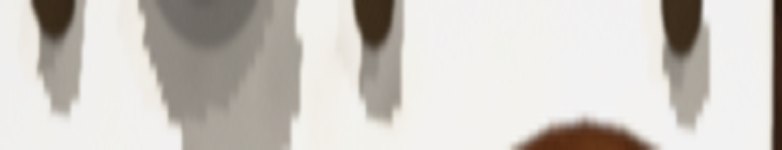

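>>> send_rows --targets '[[-0.35,[3.5,0,1.9],0],[-0.35,[4.4,0,2.4],0],[-0.35,[4.4,0,2.4],0],[-0.35,[4.4,0,2.4],0],[-0.35,[4.4,0,2.4],0],[-0.35,[4.4,0,2.4],0],[-0.35,[4.4,0,2.4],0],[-0.35,[4.4,0,2.4],0],[-0.35,[4.4,0,2.4],0],[-0.35,[4.4,0,2.4],0],[-0.35,[4.4,0,2.4],0],[-0.35,[4.4,0,2.4],0]]'

```text
t: 22.35
tool_pos: [0.5058, 0.1414, 0.016]
orientation: [-1.879, -2.03, -0.524]
force: [0.6, -2.5, 1.9]
opening: 0.0301
```

>>> send_rows --targets '[[-0.35,[4.4,0,2.4],0],[-0.35,[4.4,0,2.4],0],[-0.35,[4.4,0,2.4],0],[-0.35,[3.5,0,1.9],0],[-0.35,[2.6,0,1.4],0],[-0.35,[0,0,0],0]]'

```text
t: 22.95
tool_pos: [0.5042, 0.1634, 0.0158]
orientation: [-1.878, -2.03, -0.524]
force: [0.2, -0.7, 0.8]
opening: 0.0304
```

```bash
cat > look.py <<'E'
import sys
from m import *
n=sys.argv[1]
c=cam('wrist',f'wrist{n}.png');t=cam('top');s=cam('scene')
a=cv2.resize(t['color'][160:250,175:285,::-1],(400,327),interpolation=cv2.INTER_CUBIC)
b=cv2.resize(s['color'][140:230,195:305,::-1],(400,327),interpolation=cv2.INTER_CUBIC)
cv2.imwrite(f'pics/ts{n}.png',np.hstack([a,b]))
p=robot.read_state()['tool_pos'];h=np.array([.4925,.264]);d=np.array([np.cos(1.665),np.sin(1.665)]);print('stand xy',((p[:2]-h)@d).round(4),((p[:2]-h)@[-d[1],d[0]]).round(4))
E
python3 look.py 7; python3 st.py
```

```text
stand xy -0.1016 -0.002
t 23.1 p [0.504  0.1631 0.0156] q [-0.135  0.145  1.961  0.543  1.156 -0.467] op 0.03026803443194745 F [ 0.9 -1.  -0.1]
x [-0.08   0.877  0.473] y [0.997 0.066 0.047] z [ 0.01   0.476 -0.88 ]
```

View pics/wrist7.png

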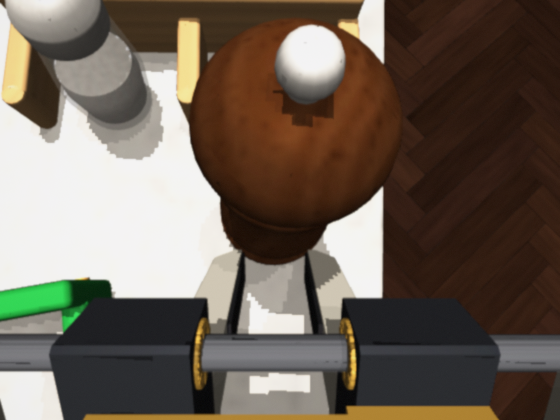

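View pics/ts7.png

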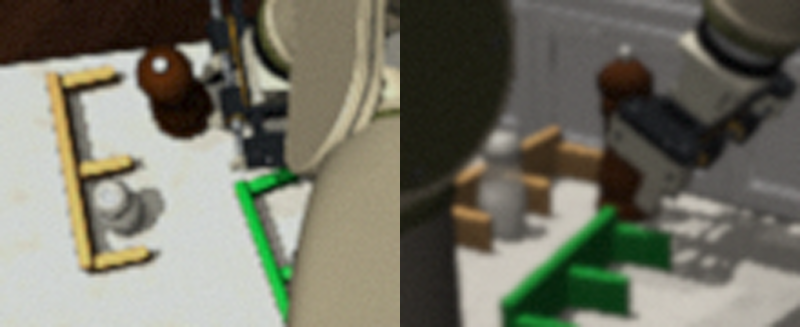

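Run:
```python
from m import *
c=cam('wrist')
h=np.array([.4925,.264]);d=np.array([np.cos(1.665),np.sin(1.665)])
for u,v in [(178,60),(201,60),(179,98),(198,98),(189,102),(337,22),(359,22),(5,98),(28,98)]:
    P=atz(c,(u,v),.032)[:2];print(u,v,P.round(4),((P-h)@d).round(4),((P-h)@[-d[1],d[0]]).round(4))
```

```text
178 60 [0.4473 0.2638] 0.0041 0.045
201 60 [0.459 0.265] 0.0041 0.0333
179 98 [0.4502 0.2428] -0.0171 0.0441
198 98 [0.4597 0.2436] -0.0172 0.0346
189 102 [0.4555 0.2411] -0.0193 0.039
337 22 [0.5289 0.2946] 0.027 -0.0392
359 22 [0.5409 0.2958] 0.0271 -0.0512
5 98 [0.366  0.2351] -0.0168 0.1286
28 98 [0.3769 0.2361] -0.0169 0.1177
```

>>> send_rows --targets '[[-0.35,[3.5,0,1.9],0],[-0.35,[4.4,0,2.4],0],[-0.35,[4.4,0,2.4],0],[-0.35,[4.4,0,2.4],0],[-0.35,[4.4,0,2.4],0],[-0.35,[4.4,0,2.4],0],[-0.35,[4.4,0,2.4],0],[-0.35,[4.4,0,2.4],0],[-0.35,[3.5,0,1.9],0],[-0.35,[2.6,0,1.4],0]]'

```text
t: 24.15
tool_pos: [0.5013, 0.2092, 0.0156]
orientation: [-1.878, -2.031, -0.524]
force: [0.5, -1.8, 0.0]
opening: 0.0303
```

```bash
python3 look.py 8; python3 st.py
```

```text
stand xy -0.0555 -0.0035
t 24.3 p [0.5012 0.2091 0.0156] q [-0.043  0.14   1.968  0.559  1.114 -0.393] op 0.029927928736065243 F [ 0.7  0.5 -0.1]
x [-0.081  0.877  0.473] y [0.997 0.066 0.048] z [ 0.011  0.476 -0.88 ]
```

View pics/wrist8.png

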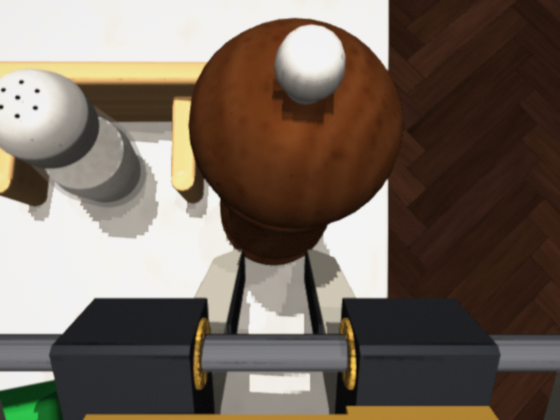

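View pics/ts8.png

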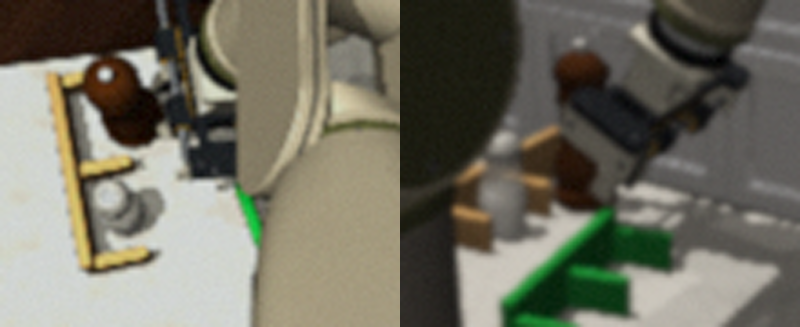

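>>> send_rows --targets '[[-0.35,[2.6,0,1.4],0],[-0.35,[2.6,-0.1,1.4],0],[-0.35,[2.6,-0.1,1.4],0],[-0.35,[2.6,-0.1,1.4],0],[-0.35,[2.6,-0.1,1.4],0],[-0.35,[1.8,0,0.9],0],[-0.35,[1.8,0,0.9],0]]'

```text
t: 25.0
tool_pos: [0.4996, 0.2278, 0.0156]
orientation: [-1.878, -2.031, -0.524]
force: [0.2, -0.5, -0.5]
opening: 0.0298
```

>>> send_rows --targets '[[-0.35,[0.9,0,0.5],0],[-0.35,[0.9,0,0.5],0]]'

```text
t: 25.2
tool_pos: [0.4995, 0.2297, 0.0156]
orientation: [-1.879, -2.03, -0.524]
force: [-0.6, -1.7, -0.6]
opening: 0.0305
```

```bash
python3 look.py 9; python3 st.py
```

```text
stand xy -0.0348 -0.0037
t 25.35 p [0.4995 0.2297 0.0156] q [-0.002  0.139  1.968  0.564  1.095 -0.359] op 0.030122967601822634 F [ 0.3 -1.1  0.7]
x [-0.08   0.877  0.473] y [0.997 0.066 0.048] z [ 0.011  0.475 -0.88 ]
```

View pics/wrist9.png

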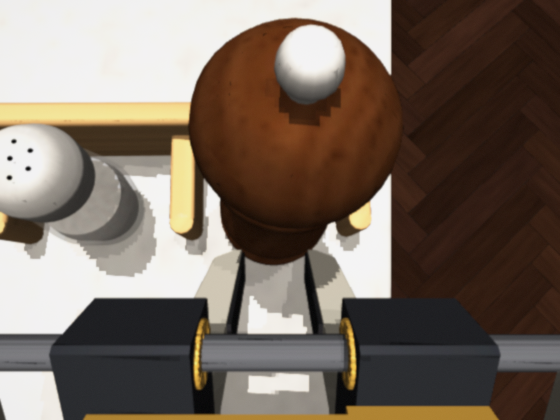

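View pics/ts9.png

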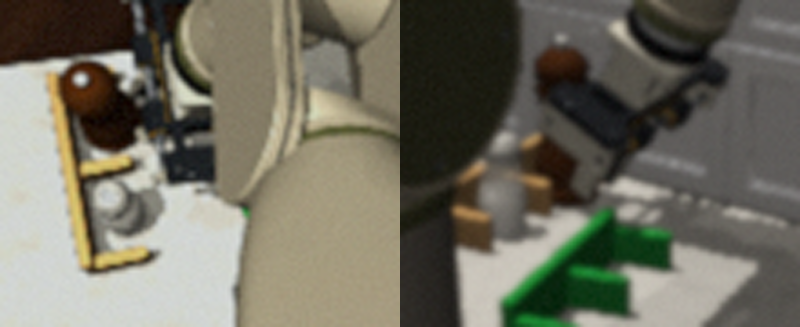

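>>> send_rows --targets '[[-0.35,[0.9,0,0.5],0],[-0.35,[0.9,0,0.5],0],[-0.35,[0.9,0,0.5],0]]'

```text
t: 25.65
tool_pos: [0.4994, 0.2327, 0.0156]
orientation: [-1.879, -2.03, -0.524]
force: [0.8, -1.2, 0.9]
opening: 0.0302
```

>>> send_rows --targets '[[-0.35,[0.9,0,0.5],0]]'

```text
t: 25.75
tool_pos: [0.4993, 0.2338, 0.0156]
orientation: [-1.879, -2.03, -0.524]
force: [-0.4, -0.9, -0.4]
opening: 0.0302
```

>>> send_rows --targets '[[-0.35,[0.9,0,0.5],0]]'

```text
t: 25.85
tool_pos: [0.4993, 0.2348, 0.0156]
orientation: [-1.879, -2.03, -0.524]
force: [-0.1, -1.0, 0.7]
opening: 0.0307
```

>>> send_rows --targets '[[-0.35,[0.9,0,0.5],0]]'

```text
t: 25.95
tool_pos: [0.4992, 0.2358, 0.0155]
orientation: [-1.879, -2.03, -0.524]
force: [-0.1, -3.2, 0.1]
opening: 0.0301
```

>>> send_rows --targets '[[-0.35,[0.9,0,0.5],0]]'

```text
t: 26.05
tool_pos: [0.4993, 0.2363, 0.0155]
orientation: [-1.879, -2.031, -0.524]
force: [-0.6, -9.5, 1.8]
opening: 0.0302
```

```bash
python3 look.py 10; python3 st.py
```

```text
stand xy -0.0283 -0.0042
t 26.2 p [0.4993 0.2363 0.0155] q [ 0.012  0.14   1.967  0.565  1.088 -0.347] op 0.030093828350466503 F [-0.7 -5.4  2.6]
x [-0.08   0.878  0.472] y [0.997 0.065 0.048] z [ 0.011  0.474 -0.88 ]
```

View pics/wrist10.png

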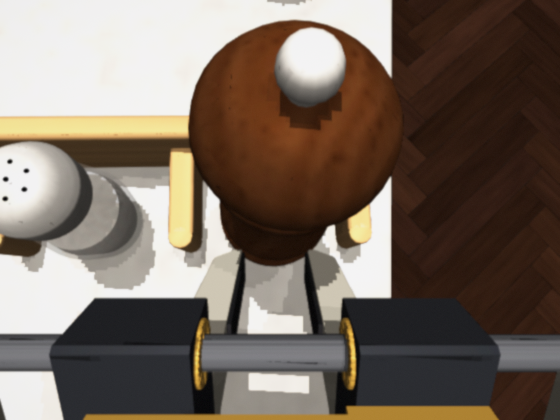

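The mill has met the back board (force -9.5 N in y). I'm backing off slowly along the same line.

>>> send_rows --targets '[[-0.35,[-0.9,0,-0.5],0],[-0.35,[-1.8,0,-0.9],0],[-0.35,[-2.6,0.1,-1.4],0],[-0.35,[-4.4,0.1,-2.4],0],[-0.35,[-8.8,0.2,-4.7],0],[-0.35,[-17.6,0.5,-9.5],0],[-0.35,[-26,0.8,-14],0],[-0.35,[-26,0.8,-14],0],[-0.35,[-26,0.8,-14],0],[-0.35,[-17,0.5,-9],0]]'

```text
t: 27.2
tool_pos: [0.513, 0.086, 0.0157]
orientation: [-1.88, -2.03, -0.525]
force: [0.5, 0.0, -0.8]
opening: 0.0301
```

```bash
python3 look.py 11; python3 st.py
```

```text
stand xy -0.178 -0.0039
t 27.35 p [0.5131 0.0871 0.0157] q [-0.279  0.185  1.916  0.512  1.221 -0.577] op 0.029991746920216066 F [ 0.2  0.3 -0.5]
x [-0.078  0.878  0.473] y [0.997 0.063 0.048] z [ 0.012  0.475 -0.88 ]
```

View pics/wrist11.png

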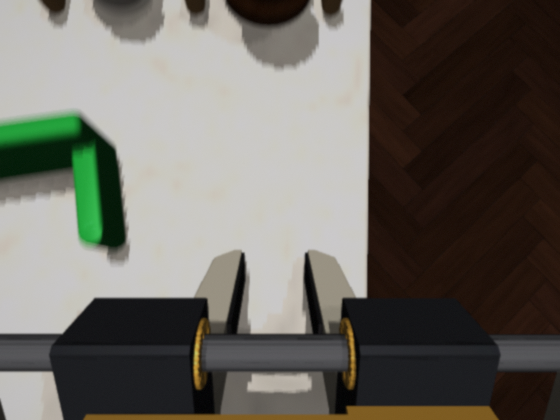

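View pics/ts11.png

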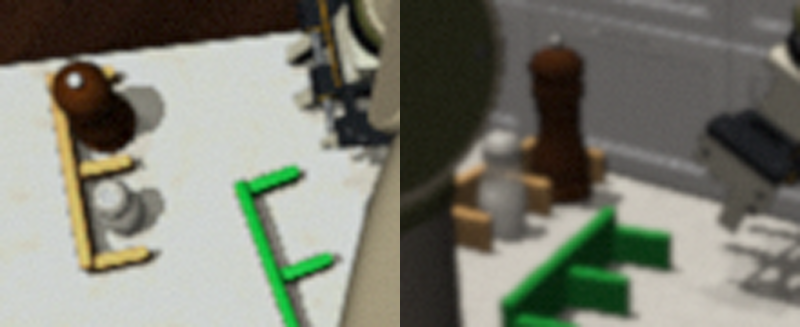

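>>> send_rows --targets '[[-0.35,[10,2,-38],0],[-0.35,[10,2,-38],0],[-0.35,[10,2,-38],0],[-0.35,[10,2,-38],0],[-0.35,[0,0,0],0],[-0.35,[0,0,0],0],[-0.35,[0,0,0],0],[-0.35,[0,0,0],0],[-0.35,[0,0,0],0]]'

```text
t: 28.25
tool_pos: [0.5149, 0.0526, 0.1673]
orientation: [-1.877, -2.029, -0.522]
force: [0.2, -0.3, 0.1]
opening: 0.0304
```

```bash
python3 look.py 12; python3 st.py
python3 - <<'E'
from fit import *
t=cam('top','top12.png');s=cam('scene','scene12.png');w=cam('wrist')
im=w['color']
t0=cv2.imread('pics/top0.png')
for n in ('salt','cup','opener','mill'):
    r=optics.cut_out('top',n)[:1]; print(n,[(round(x['confidence'],2),x['point']) for x in r])
    r=optics.cut_out('wrist',n)[:1]; print(n,'wrist',[(round(x['confidence'],2),x['point']) for x in r])
E
```

```text
stand xy -0.213 -0.0029
t 28.4 p [0.5154 0.0522 0.168 ] q [-3.410e-01  1.000e-03  1.802e+00  4.690e-01  1.514e+00 -4.880e-01] op 0.030280529987600013 F [ 0.1  0.1 -0. ]
x [-0.08   0.877  0.473] y [0.997 0.066 0.047] z [ 0.01   0.476 -0.88 ]
salt [(0.6, [207.2, 211.2])]
salt wrist [(0.91, [170.5, 46.2])]
cup [(0.72, [143.6, 201.2])]
cup wrist []
opener [(0.46, [389.8, 183.2])]
opener wrist []
mill [(0.89, [197.0, 192.1])]
mill wrist [(0.78, [266.6, 48.0])]
```

View pics/wrist12.png

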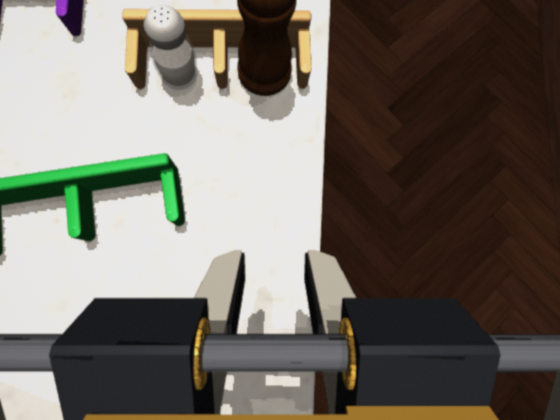

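View pics/top12.png

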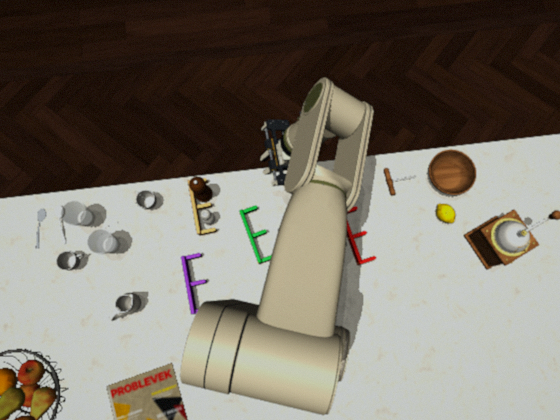

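The mill stands upright and centred in the free bay, with its foot at wrist px 238–291 between wall ends at about 220 and 304. The salt, cup and corkscrew are where they were, within a few pixels, and the arm is clear with zero force. I'm handing the job in.

```bash
python3 -c "
from plant import ticket
print(ticket.close_job())"
```

```text
the job is handed in; nothing more can be done
None
```

The pepper mill stands upright in the free bay of the oak stand, against the back board, and the job was handed in at about 28.6 s.

**How I did it:** With the tool straight down, the gripper's body would have hit the mill's head before the fingertips reached its foot. I first leaned the tool about 28° toward the push direction by driving to the arm's reach limit, far from anything. Then I pushed the mill's foot about 20 mm above the worktop with the fingertips 30 mm apart. I went at about 50 mm/s, slower at the end, until the contact force rose to about 9.5 N at the back board. I backed out along the same line and raised the arm clear.

**Last checks:**
- **Mill:** It is upright and close to mid-bay, about 2 px off the middle in the wrist picture, with its foot sticking out of the mouth a little.
- **Other things:** The salt, cup and corkscrew show within 4 px of their first detected positions in the top view (about 3 mm per px), which is about the scatter of the detections.
- **Robot:** The force reading is zero and the fingers are touching nothing.

**What disagreed or could count against it:**
- **Bay position:** The top and wrist cameras put the bay's middle line about 3 mm apart. I used the wrist value near the end, and the board contact came about 3 mm later than predicted.
- **Joint limits:** Joint 2 read -0.892 against its stated limit of -0.89 during an early try at the inner reach limit. Joint 3 read about 0.023 against its limit of 0.02 at the outer one. The joint 2 excess is within reading noise and rounding, but I could not confirm that.

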